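Fit the idler roller and hold the linisher's tensioner arm back

ROBOT

A 6-joint arm with a two-finger parallel gripper is mounted at the origin on the work surface. World frame = base frame: x ahead of the robot, y to its left, z up, the work surface at z = 0. Lengths are in mm, angles in rad, forces in N, time in s.
With the tool pointing down it reaches from about 275 to 1000 mm from the base axis. Payload 8.4 kg.
Tool frame: the origin (TCP) lies midway between the tips of the shut fingers; the grasp point (between the pads) lies 19 mm behind it (r.grip_point_offset is the distance from the TCP to the grasp point, in mm); z points along the fingers, x is the direction in which the jaws open and shut, and the axes are right-handed (so a half turn about z gives the same grasp; the last joint's range is limited). The gripper opens to 85 mm and grips with 20 to 120 N. Pads are 22 mm wide; open, the fingers measure 114 mm over their backs; the gripper's body (76 mm by 85 mm) begins 54 mm behind the grasp point. The pads swing forward as they close: fully open they stand 13 mm farther back than shut.
Start: joints at [1.167, 0.353, 1.633, -0, 1.155, -0.002], TCP at [244.421, 575.227, 231.281] pointing down, gripper open.
Joint ranges: [-2.63, 2.63], [-0.92, 2.1], [0.06, 2.66], [-1.3, 4.44], [0, 2.69], [-3.02, 3.02]. Speed limits (rad/s): [2.22, 2.22, 2.79, 3.14, 3.14, 3.14].

INTERFACE

Orientations are given as [roll, pitch, yaw] about the fixed x, y, z axes, in that order (R = Rz(yaw) Ry(pitch) Rx(roll)).
In Python, from rig import monitor, vision, sign_off, r gives the robot as it stands.
- The arm moves only by the shell command python3 -m inch 'ROWS' [FORCE]. ROWS is JSON, a list of rows, each an object with "dp": the shift along the tool's x, y, z in mm, a list of three; "angular": the turn, a rotation vector about the tool's x, y, z in rad, a list of three; "fingers": the closure in counts, from 0 (fully open) to 255 (shut). A call has 1 to 12 rows; each row is the pose to reach, as a shift and turn from the pose commanded when the call began, along the tool's axes at that moment; what a row does not reach only later rows make up. A row lasts 1/12 s, in which the tool goes at most 41.7 mm and 7.16 degrees, less where a joint would pass 70% of its speed; a pose out of reach is approached as far as the arm can. A call with a gripper value outside its range is refused whole. The fingers move at their own pace and stop on an object; FORCE is the grip in N (left out, the last holds). Time passes only in rows, so rows that repeat a pose let the fingers close. It gives the time, the measured TCP pose, the force and the opening at its end, in the units of the state.
- monitor.sense(): the state, without advancing time (a new reading comes with each control period).
- vision.grab_frame(name): name is "scene" or "top" or "wrist"; returns (picture, depth): 420x560x3 uint8, blue, green, red; 420x560 float32, mm along the optical axis (not along the pixel's ray), 0 where there is no reading.
- vision.camera_params(name): a dict with "fx", "fy", "cx", "cy" (pixels), "R" (3x3) and "t" (3): a world point X has camera coordinates R X + t. Camera axes: x right, y down, z forward; pixel columns grow to the right and rows downward; lengths in mm; the calibration is good to about 2 mm. A picture is of the moment at which its call begins: read the wrist's pose just before it. camera_params takes no time and is no camera call; for the wrist camera it gives the pose at the moment of the call.
- sign_off(): hands the job in, once; it reports no verdict.
The state is a dict: "clock": time; "qpos": joint angles; "qvel": joint speeds; "joint_efforts": joint torques, N m; "eef_pos": TCP position; "tcp_rot": TCP orientation; "contact_force": force on the tool from outside, world axes, zero at the start; "wrist_torque": the same for the moment, N m; "opening": opening from 0.0 (shut) to 1.0 (fully open).
Only numpy, scipy, OpenCV 4.12 (cv2) and the standard library are available. Lean on these libraries where they do the work, as an engineer would, in place of code of your own. Each camera call takes 0.05 s, during which the arm holds its last target.

TASK

Get the bench linisher ready for a new belt: pick the idler roller (the tallest part in the bin, a thick steel ring with a small bore) out of the parts bin, set it fully down on the bare spindle of the tensioner arm and let go of it. Then push the sprung tensioner arm back by its upright handle until the pawl has clicked in behind the ratchet tooth, and finish while still holding it there with the gripper on the handle, pressed a little beyond the click so that the gripper and not the pawl carries the spring. Leave the other parts in the bin and do not disturb the other things on the bench.

Things in the scene. Friction and masses are not known exactly. Their poses are not given: they have to be found in the camera images.
- roller_center (a point): Centre (half-way up) of the idler roller: plain thick-walled steel ring standing on end in the bin, 50 mm outside diameter, 45 mm tall, 21 mm through bore, 0.12 to 0.26 kg; z along its axis; either end may be down. It is one of four bare steel parts standing in a row in the bin in any order, centres about 75 mm apart; the others (collar, solid plug, square tube) are lower
- bin_in (a point): Centre of the inner floor of the black parts bin, 5 mm above the bench: open box 170 mm (its x) by 310 mm (its y) outside, 50 mm high, walls 5 mm; fixed. The row of parts runs along its y, within about 10 mm of its middle line, so there is room for the fingers on the two sides of a part along the bin's x
- spindle_base (a point): Foot of the upright spindle on the tensioner arm, on the arm's upper face (46 mm above the bench), where the roller's underside rests. Spindle: 16 mm diameter for 20 mm, then tapering to 8 mm at its top, 32 mm above this point. Moves with the arm, and has its axes: z up, x the direction in which the arm is pushed back, the arm runs from its pivot along -y
- handle_mid (a point): Centre (half-way up) of the arm's upright round handle, a steel post of 20 mm diameter and 60 mm height on the free end of the arm, from 46 to 106 mm above the bench, 90 mm beyond the spindle, 190 mm from the pivot; moves with the arm, same axes as spindle_base. Push it along +x, on an arc about the pivot. The arm runs on 15 mm beyond the handle
- machine: The linisher: grey base plate 300 mm (x) by 340 mm (y), 20 mm high, fixed; origin under its centre. The arm is a flat bar 30 mm wide, 26 to 46 mm above the bench. Nothing stands on the plate on the -x side of the arm. On the +x side stands a rubber drive drum, 90 mm in diameter, its top 95 mm above the bench, its axis 165 mm in +x from the spindle at rest
- pivot (a point): Pivot axis of the tensioner arm, at the height of the arm's upper face; fixed on the machine, its axes turn with the arm
- tensioner (a joint): Angle of the tensioner arm in rad: 0 at rest, grows as it is pushed back (counter-clockwise from above); end stop at 0.65. A spring presses it towards 0: about 5 N at the handle at 0, 10 N at 0.45, 12 N at 0.65. The tooth lifts the pawl from about 0.05 on; the pawl drops in behind it at about 0.42, and the arm, if let go beyond that, falls back to 0.42 and rests on the pawl
- pawl (a joint): Lift of the sprung pawl slider in m: 0 when it is home, rises to about 0.006 while the tooth passes and snaps back to 0 with the click
- pawl_tip (a point): Upper end of the pawl's round tip (7 mm diameter), beside the toothed hub of the arm, 55 mm from the pivot on the side away from the handle. The pawl slides in a small dark block; it needs no handling
- roller: The idler roller again; origin at the centre of its underside
- collar: Low steel collar in the bin, 54 mm diameter, 16 mm tall, 38 mm bore; stays in the bin
- plug: Solid steel plug in the bin, 40 mm diameter, 32 mm tall; stays in the bin
- sq_tube: Piece of square steel tube in the bin, 42 by 42 mm, 34 mm tall; stays in the bin
- wrench: Open-ended steel wrench lying on the bench at the robot's left, beside the linisher; leave alone
- spray_can: Bare metal spray can, 66 mm diameter, 130 mm tall, on the far part of the bench; leave alone
- mug: White mug, 80 mm diameter, 90 mm tall, beyond the bin and the linisher; leave alone
- angle_iron: Offcut of angle iron, 160 mm long, 40 mm high, on the bench at the robot's left; leave alone
- hammer: Hammer lying on the bench at the robot's right; leave alone
There are look-alikes about, which are no part of the job. Leave any orange look-alike of the roller alone.

How it is judged:
By the outcome, as a careful person would: the job done as asked, in the order asked, and still so for the second after the job is handed in, while the arm keeps its last pose, push and grip.
It also fails if it takes over 51 s, if anything falls off the work surface, if the arm or the gripper's body presses on something with over 40 N, if the wrist force passes 120 N, or if a joint passes its speed limit or range.

## Working session

There is one attempt and no reset: what is moved stays moved. The work goes in short steps, Python scripts to look and compute and a shell command to move; the robot and the scene stay as the last step left them, time stands still between calls to the robot, and variables do not carry over. Pictures are saved under pics/ and viewed, and the job is handed in when it is done.

```bash
ls; mkdir -p pics; python3 - <<'E'
from rig import monitor, vision, r
import cv2,numpy as np
print(monitor.sense())
for n in ["scene","top","wrist"]:
    p=vision.camera_params(n); im,d=vision.grab_frame(n)
    cv2.imwrite(f"pics/{n}0.png",im); np.savez(f"pics/{n}0.npz",im=im,d=d,**{k:np.array(p[k]) for k in p})
    print(n,{k:np.round(np.array(p[k]),3).tolist() for k in p})
print(r.grip_point_offset)
E
```

```text
pics
{'clock': 0.0, 'qpos': array([ 1.16662270e+00,  3.53709474e-01,  1.63413008e+00, -6.47108544e-07,
        1.15520423e+00, -2.39259850e-03]), 'qvel': array([-9.81261146e-04, -4.51054463e-04,  2.31237712e-05,  2.61235248e-03,
        6.71069359e-04, -6.33998019e-04]), 'joint_efforts': array([ 8.73891058e-04, -6.05267715e+01, -3.42047954e+01,  2.46215104e-04,
        9.58372140e-03,  8.49311341e-07]), 'eef_pos': array([244.21886062, 574.78995254, 230.5251198 ]), 'tcp_rot': array([-3.14158977e+00,  1.45112429e-03,  1.16901557e+00]), 'contact_force': array([0.28327103, 0.66563625, 0.13684288]), 'wrist_torque': array([-0.03775569, -0.03105416, -0.0410052 ]), 'opening': 1.0017126549017559}
scene {'fx': 476.262, 'fy': 476.262, 'cx': 284.221, 'cy': 202.759, 'R': [[0.555, 0.832, -0.008], [0.491, -0.335, -0.804], [-0.671, 0.442, -0.595]], 't': [-302.48, -214.394, 1892.515]}
top {'fx': 445.039, 'fy': 445.039, 'cx': 284.193, 'cy': 204.028, 'R': [[-0.02, -1.0, -0.006], [-0.995, 0.021, -0.099], [0.1, 0.004, -0.995]], 't': [4.929, 552.435, 1622.309]}
wrist {'fx': 291.23, 'fy': 291.23, 'cx': 277.999, 'cy': 206.835, 'R': [[0.39, 0.921, -0.002], [0.884, -0.374, 0.28], [0.257, -0.111, -0.96]], 't': [-623.363, -37.033, 378.527]}
18.700000000000003
```

View pics/scene0.png

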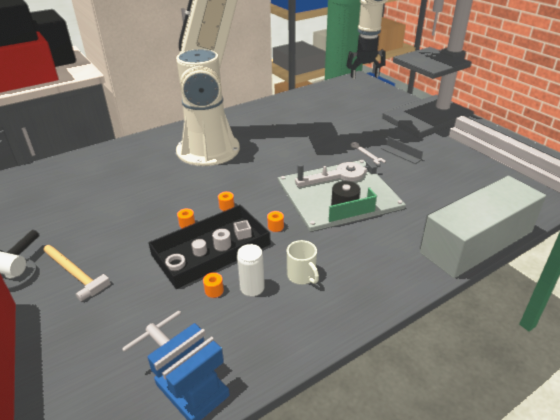

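View pics/top0.png

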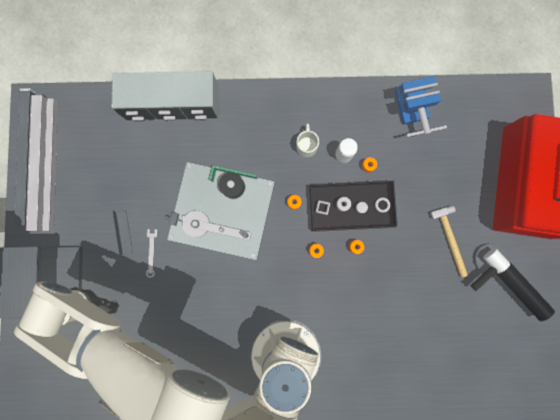

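View pics/wrist0.png

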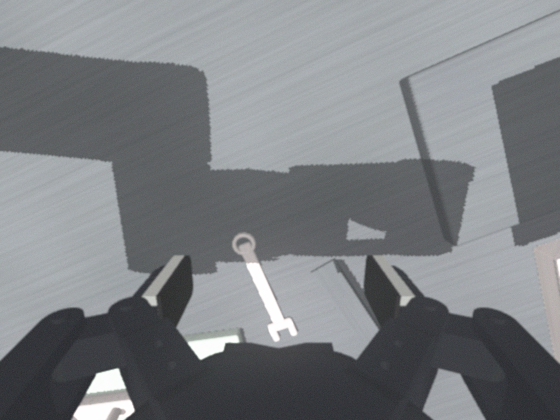

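The top view shows the bin around (352,205), with the parts in a row: square tube (323,208), ring (344,204), plug (362,208) and collar (382,205). The linisher is around (222,212), with its handle near (247,236) and the spindle near (222,231). Next I'll measure from depth and colour.

```bash
cat > h.py <<'E'
import numpy as np,cv2
from rig import monitor, vision, r
def load(n):
    z=np.load(n); return z['im'],z['d'],z
def cloud(d,p):
    v,u=np.mgrid[:d.shape[0],:d.shape[1]]
    c=np.stack([(u-p['cx'])/p['fx']*d,(v-p['cy'])/p['fy']*d,d],-1)
    return (c-p['t'])@np.array(p['R'])
def ray(u,v,p,h):
    c=np.array([(u-p['cx'])/p['fx'],(v-p['cy'])/p['fy'],1.])
    R=np.array(p['R']);o=-R.T@np.array(p['t']);w=R.T@c
    return o+w*(h-o[2])/w[2]
def proj(X,p):
    c=np.array(p['R'])@np.array(X)+p['t'];return p['fx']*c[0]/c[2]+p['cx'],p['fy']*c[1]/c[2]+p['cy']
E
python3 - <<'E'
from h import *
im,d,p=load('pics/top0.npz'); W=cloud(d,p)
for u,v in [(344,198),(344,204),(350,204),(323,203),(362,208),(382,199),(247,236),(222,231),(195,223),(230,184),(260,250),(300,270)]: print((u,v),np.round(W[v,u],1))
a=cv2.resize(im[150:270,160:280],None,fx=6,fy=6,interpolation=cv2.INTER_CUBIC)
b=cv2.resize(im[170:240,300:400],None,fx=8,fy=8,interpolation=cv2.INTER_CUBIC)
cv2.imwrite('pics/ta.png',a[:600]);cv2.imwrite('pics/tb.png',b)
# roller top region
x,y,z=W[...,0],W[...,1],W[...,2]
m=np.zeros(d.shape,bool); m[185:230,310:395]=1
for lo,hi in[(44,60),(30,44),(17,30)]:
    k=m&(z>lo)&(z<hi); n,l,s,c=cv2.connectedComponentsWithStats(k.astype(np.uint8))
    for i in range(1,n):
        if s[i,4]>15: print(lo,s[i],np.round(W[l==i].mean(0),1))
E
```

```text
(344, 198) [ 567.9 -225.9   48.8]
(344, 204) [ 550.1 -231.     4.6]
(350, 204) [ 545.2 -246.9   50.4]
(323, 203) [ 552.8 -150.    31.7]
(362, 208) [ 530.6 -291.9   40. ]
(382, 199) [ 564.4 -371.    20. ]
(247, 236) [434.7 126.1 104.1]
(222, 231) [455.7 219.4  65.8]
(195, 223) [487.2 319.   54.6]
(230, 184) [622.1 185.9  91.8]
(260, 250) [384.7  87.4  -0. ]
(300, 270) [307.7 -60.1  -2.2]
44 [310 185  16  26  58] [ 587.6 -113.1   49.2]
44 [393 185   2  13  16] [ 592.3 -408.7   50.2]
44 [338 198  13  13 111] [ 545.1 -224.5   49.7]
44 [312 215   2  15  24] [ 478.3 -107.7   49.2]
44 [356 227  13   2  17] [ 457.5 -291.2   50.8]
44 [376 226  19   2  24] [ 460.1 -372.9   50.7]
44 [335 228  20   2  28] [ 455.7 -228.1   49.1]
30 [392 185   3  16  20] [ 586.9 -408.4   35.9]
30 [317 201   8  13  25] [ 533.3 -135.1   37.3]
30 [322 202   8  12  21] [ 540.7 -162.1   37.7]
30 [357 202  11  11  85] [ 533.  -292.3   36.8]
17 [376 198  13  15  52] [ 539.5 -366.3   21.6]
```

View images.

View pics/ta.png

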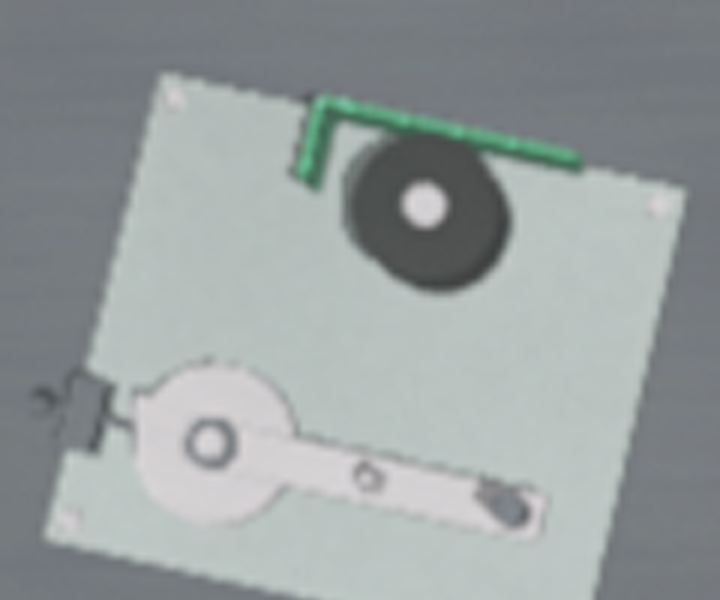

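View pics/tb.png

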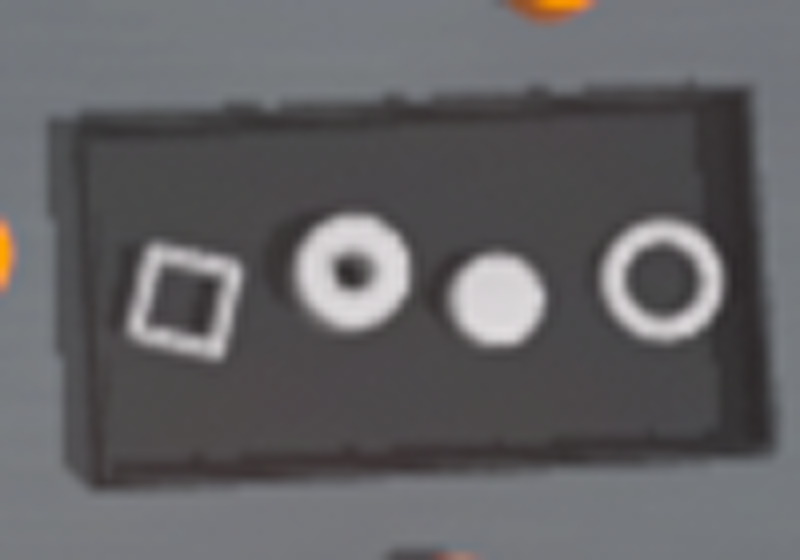

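The zoomed views show the roller's top centred at zoom (352,272), which is pixel (344,204). It is clearly the small-bore ring. The arm's spindle is at zoom (370,478) and the handle runs from about (480,490) to (520,515).

```bash
cat >> h.py <<'E'
from scipy.spatial.transform import Rotation as Ro
def dp(target,yaw=None):
    s=monitor.sense(); R=Ro.from_euler('xyz',s['tcp_rot']).as_matrix()
    d=R.T@(np.array(target)-s['eef_pos']); 
    out='dp '+str(np.round(d,1)); 
    if yaw is not None:
        T=Ro.from_euler('xyz',[np.pi,0,yaw]).as_matrix(); out+=' ang '+str(np.round(Ro.from_matrix(R.T@T).as_rotvec(),4))
    print(out)
E
python3 - <<'E'
from h import *
im,d,p=load('pics/top0.npz')
f=lambda x,y,h:ray(300+x/8-.44,170+y/8-.44,p,h)
g=lambda x,y,h:ray(160+x/6-.42,150+y/6-.42,p,h)
print('roller',f(352,272,50)); a,b=f(92,488,50),f(775,455,50); print('bin',a,b,b-a, np.arctan2((b-a)[0],-(b-a)[1]))
print('spindle top',g(370,478,78),'handle top',g(490,490,106),g(518,512,106),'pivot',g(212,443,60),'drum',g(425,205,95))
_,_,w=load('pics/wrist0.npz'); R=w['R'];C=-R.T@w['t'];print('cam',C)
s=monitor.sense()['eef_pos'];Rt=Ro.from_euler('xyz',monitor.sense()['tcp_rot']).as_matrix();print('cam in tool',Rt.T@(C-s),'\n',np.round(Rt.T@R.T,3))
dp([545,-226,230],0.05)
E
```

```text
roller [ 547.35951798 -223.47120547   50.        ]
bin [ 451.26556679 -102.17761499   50.        ] [ 459.85753173 -412.58203065   50.        ] [   8.59196494 -310.40441565    0.        ] 0.027672839660564205
spindle top [461.46558213 220.24655496  78.        ] handle top [451.71288519 145.94470754 106.        ] [438.53016415 129.7087363  106.        ] pivot [485.37669125 318.18996579  60.        ] drum [622.51251376 183.96671039  95.        ]
cam [178.67805058 602.29086276 372.23070155]
cam in tool [  -0.59252309  -71.07951217 -141.48248531] 
 [[ 1.     0.001 -0.001]
 [-0.001  0.96   0.28 ]
 [ 0.001 -0.28   0.96 ]]
dp [-619.5  590.     1.4] ang [6.000e-04 9.000e-04 1.119e+00]
```

```bash
python3 -m inch '[{"dp":[-330,310,0],"angular":[0,0,1.14],"fingers":0},{"dp":[-330,310,0],"angular":[0,0,1.14],"fingers":0},{"dp":[-330,310,0],"angular":[0,0,1.14],"fingers":0},{"dp":[-330,310,0],"angular":[0,0,1.14],"fingers":0},{"dp":[-330,310,0],"angular":[0,0,1.14],"fingers":0},{"dp":[-330,310,0],"angular":[0,0,1.14],"fingers":0},{"dp":[-330,310,0],"angular":[0,0,1.14],"fingers":0},{"dp":[-330,310,0],"angular":[0,0,1.14],"fingers":0},{"dp":[-330,310,0],"angular":[0,0,1.14],"fingers":0},{"dp":[-330,310,0],"angular":[0,0,1.14],"fingers":0},{"dp":[-330,310,0],"angular":[0,0,1.14],"fingers":0},{"dp":[-330,310,0],"angular":[0,0,1.14],"fingers":0}]'
python3 -c "
from h import *
dp([545,-226,230],0.03)"
```

```text
clock: 1.15
eef_pos: [402.0, 145.3, 231.3]
tcp_rot: [3.14, -0.001, 0.025]
contact_force: [-0.7, -0.2, -1.0]
opening: 0.999
dp [133.8 374.7   2.1] ang [ 0.0019 -0.0007 -0.0053]
```

```bash
cat >> h.py <<'E'
def snap(n,tag):
    p=vision.camera_params(n); im,d=vision.grab_frame(n)
    cv2.imwrite(f"pics/{tag}.png",im); np.savez(f"pics/{tag}.npz",im=im,d=d,**{k:np.array(p[k]) for k in p}); return im,d,p
E
python3 -c "
from h import *
print(monitor.sense()['qvel']); snap('wrist','w1')"
```

```text
[ 0.09082001  0.00902668 -0.00645717  0.04676095 -0.00032887  0.12389478]
```

View pics/w1.png

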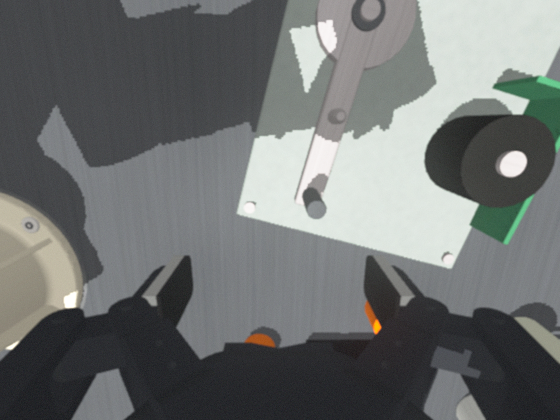

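The wrist view shows the handle post, with its top at about (317,208), the spindle at about (338,116), the pivot boss at (370,10) and the drum hub at (513,163).

```bash
python3 - <<'E'
from h import *
im,d,p=load('pics/w1.npz');W=cloud(d,p)
b=cv2.resize(im[85:235,280:380],None,fx=5,fy=5,interpolation=cv2.INTER_CUBIC);b=cv2.resize(b,(400,600));cv2.imwrite('pics/w1a.png',b)
for u,v in [(317,208),(339,115),(338,118),(370,10),(345,95)]: print(np.round(W[v,u],1))
print('handle',ray(317,208,p,106),'sp',ray(339,114,p,78),'piv',ray(370,10,p,60))
E
```

```text
[439.5 136.9 104.6]
[459.  223.2  76.5]
[458.2 220.4  76.9]
[483.6 318.1  58.6]
[469.9 244.2  44.9]
handle [439.33355374 137.31463671 106.        ] sp [458.62302483 224.10516351  78.        ] piv [483.23946656 317.67359039  60.        ]
```

View pics/w1a.png

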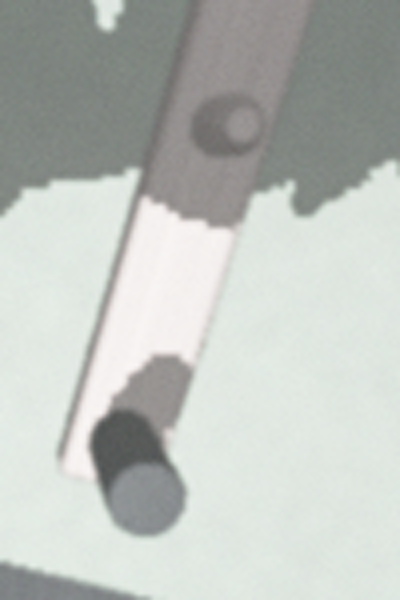

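```bash
python3 -m inch '[{"dp":[33,94,0],"angular":[0,0,0],"fingers":0},{"dp":[67,187,0],"angular":[0,0,0],"fingers":0},{"dp":[100,281,0],"angular":[0,0,0],"fingers":0},{"dp":[134,375,0],"angular":[0,0,0],"fingers":0},{"dp":[134,375,0],"angular":[0,0,0],"fingers":0},{"dp":[134,375,0],"angular":[0,0,0],"fingers":0},{"dp":[134,375,0],"angular":[0,0,0],"fingers":0},{"dp":[134,375,0],"angular":[0,0,0],"fingers":0},{"dp":[134,375,0],"angular":[0,0,0],"fingers":0},{"dp":[134,375,0],"angular":[0,0,0],"fingers":0},{"dp":[134,375,0],"angular":[0,0,0],"fingers":0},{"dp":[134,375,0],"angular":[0,0,0],"fingers":0}]'
python3 -c "
from h import *
snap('wrist','w2')"
```

```text
clock: 2.2
eef_pos: [545.7, -220.5, 230.5]
tcp_rot: [-3.141, 0.001, 0.028]
contact_force: [-1.7, 1.9, -0.4]
opening: 1.005
```

View pics/w2.png

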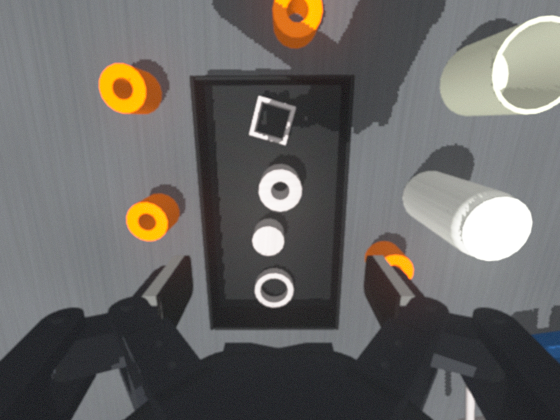

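The roller's top ring is at (280,189) in the wrist view, nearly straight below the camera axis, and the plug is at (268,240). The spray can is at (495,226) to the right. It is 130 mm tall, so I need to check finger clearance to it.

```bash
python3 - <<'E'
from h import *
im,d,p=load('pics/w1.npz')
h=ray(316.4,209.2,p,106);s=ray(340.4,115.6,p,78);pv=ray(370,10,p,60)
print(h,s,pv,np.linalg.norm((h-s)[:2]),np.linalg.norm((h-pv)[:2]),np.linalg.norm((s-pv)[:2]))
v=pv-h;print('yaw', -np.arctan2(v[0],v[1]))
im,d,p=load('pics/w2.npz');W=cloud(d,p)
g=im.max(2);m=((g>150)&(W[...,2]>44)&(W[...,2]<56)).astype(np.uint8);m[:,:230]=0;m[:,330:]=0
cs,_=cv2.findContours(m,cv2.RETR_EXTERNAL,cv2.CHAIN_APPROX_NONE)
for c in cs:
    if cv2.contourArea(c)>100:
        e=cv2.fitEllipse(c);q=ray(*e[0],p,50);print(e,q,'diam',np.mean(e[1])/p['fx']*np.median(d[m>0]))
for u,v in[(495,226),(540,70),(268,240)]: print(W[v,u])
k=W[...,2]
print('can', np.round([W[(k>110)&(k<145)][:, i].min() for i in (0,1)]+[W[(k>110)&(k<145)][:, i].max() for i in (0,1)]))
dp([546,-224,230],0.03)
E
```

```text
[438.83586088 136.10191282 106.        ] [460.10027956 222.67003376  78.        ] [483.23946656 317.67359039  60.        ] 89.14154511142159 186.92232154999925 97.78086595932706
yaw -0.23984401951037548
((279.3805847167969, 189.40475463867188), (41.19164276123047, 42.221160888671875), 73.52214050292969) [ 546.92185724 -223.47599805   50.        ] diam 47.077351441412254
[ 739.01833128 -233.40061266  127.81228397]
[805.53013017 -92.33516845  51.49174034]
[ 534.83090709 -291.85085379   35.21055532]
can [ 707. -267.  771. -203.]
dp [0.5 4.5 0.6] ang [-0.0012  0.0012 -0.0011]
```

```bash
python3 -m inch '[{"dp":[1,3,0],"angular":[0,0,0],"fingers":0},{"dp":[1,3,60],"angular":[0,0,0],"fingers":0},{"dp":[1,3,100],"angular":[0,0,0],"fingers":0},{"dp":[1,3,100],"angular":[0,0,0],"fingers":0},{"dp":[1,3,100],"angular":[0,0,0],"fingers":0},{"dp":[1,3,100],"angular":[0,0,0],"fingers":0}]'
python3 -c "
from h import *
dp([547,-223.5,12],0.03)"
```

```text
clock: 2.75
eef_pos: [546.3, -222.3, 131.1]
tcp_rot: [-3.141, 0.001, 0.03]
contact_force: [-0.1, -0.1, 0.3]
opening: 1.0
dp [  0.9   1.3 119.1] ang [-0.0008  0.0015  0.0005]
```

```bash
python3 -m inch '[{"dp":[1,1.3,30],"angular":[0,0,0],"fingers":0},{"dp":[1,1.3,60],"angular":[0,0,0],"fingers":0},{"dp":[1,1.3,85],"angular":[0,0,0],"fingers":0},{"dp":[1,1.3,105],"angular":[0,0,0],"fingers":0},{"dp":[1,1.3,117],"angular":[0,0,0],"fingers":0},{"dp":[1,1.3,117],"angular":[0,0,0],"fingers":0},{"dp":[1,1.3,117],"angular":[0,0,0],"fingers":0}]' 50
python3 -c "
from h import *
dp([547,-223.5,13],0.03)
print(monitor.sense()['contact_force'])"
```

```text
clock: 3.33
eef_pos: [548.6, -225.0, 15.6]
tcp_rot: [3.141, -0.001, 0.029]
contact_force: [0.8, -0.4, 0.2]
opening: 1.003
dp [-1.6 -1.6  2.6] ang [ 0.0006 -0.0013 -0.0006]
[ 0.75940086 -0.41537096  0.15305991]
```

```bash
python3 -m inch '[{"dp":[0,0,1],"angular":[0,0,0],"fingers":80},{"dp":[0,0,1],"angular":[0,0,0],"fingers":160},{"dp":[0,0,1],"angular":[0,0,0],"fingers":255},{"dp":[0,0,1],"angular":[0,0,0],"fingers":255},{"dp":[0,0,1],"angular":[0,0,0],"fingers":255},{"dp":[0,0,1],"angular":[0,0,0],"fingers":255},{"dp":[0,0,1],"angular":[0,0,0],"fingers":255},{"dp":[0,0,1],"angular":[0,0,0],"fingers":255}]' 60
for i in 1 2 3; do python3 -c "
from h import *
s=monitor.sense();print(s['eef_pos'],s['contact_force'],s['opening'])
snap('wrist','w3')"; done
```

```text
clock: 4.0
eef_pos: [548.5, -225.3, 15.0]
tcp_rot: [3.141, -0.002, 0.029]
contact_force: [-0.9, 0.5, 8.4]
opening: 0.566
[ 548.50622608 -225.27349329   14.9597784 ] [-0.90110938  0.46478676  8.38471854] 0.5661083841728772
[ 548.50423907 -225.27784913   14.95405219] [-0.9165771   1.46205731  9.03045486] 0.5650561922137475
[ 548.50094705 -225.27126428   14.94908752] [-1.0204432   1.52887891  8.88660552] 0.5684483977078791
```

View pics/w3.png

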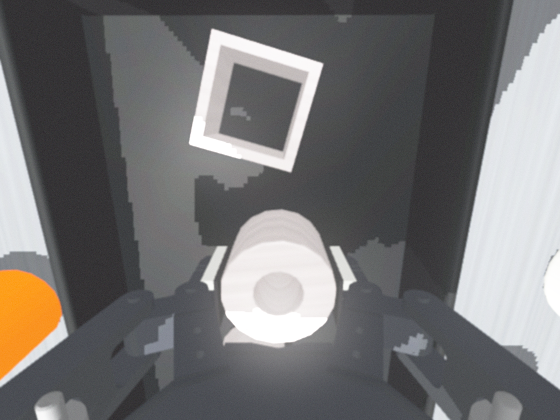

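The roller is between the pads and roughly centred, with its bore at (279,291). Now I'll lift it.

```bash
python3 -m inch '[{"dp":[0,0,-10],"angular":[0,0,0],"fingers":255},{"dp":[0,0,-30],"angular":[0,0,0],"fingers":255},{"dp":[0,0,-60],"angular":[0,0,0],"fingers":255},{"dp":[0,0,-90],"angular":[0,0,0],"fingers":255},{"dp":[0,0,-120],"angular":[0,0,0],"fingers":255},{"dp":[0,0,-140],"angular":[0,0,0],"fingers":255},{"dp":[0,0,-150],"angular":[0,0,0],"fingers":255},{"dp":[0,0,-150],"angular":[0,0,0],"fingers":255},{"dp":[0,0,-150],"angular":[0,0,0],"fingers":255},{"dp":[0,0,-150],"angular":[0,0,0],"fingers":255}]'
python3 - <<'E'
from h import *
s=monitor.sense();print(s['eef_pos'],s['contact_force'],s['opening'])
im,d,p=snap('wrist','w4');W=cloud(d,p)
print(np.round(W[330,279],1),np.round(W[320,279],1))
print(proj(s['eef_pos'],p))
dp([461,222,165],-0.24)
E
```

```text
clock: 4.98
eef_pos: [546.7, -224.5, 161.9]
tcp_rot: [-3.141, 0.002, 0.029]
contact_force: [0.1, -0.8, -0.9]
opening: 0.567
[ 546.66047765 -224.53833558  161.85772533] [ 0.12721006 -0.83259142 -0.87033534] 0.5665905255951684
[ 547.6 -241.2  196.6] [ 547.4 -236.7  195.7]
(np.float64(278.2366093716128), np.float64(259.21198756571727))
dp [ -72.6 -448.8   -2.7] ang [-0.0008  0.0027  0.269 ]
```

View pics/w4.png

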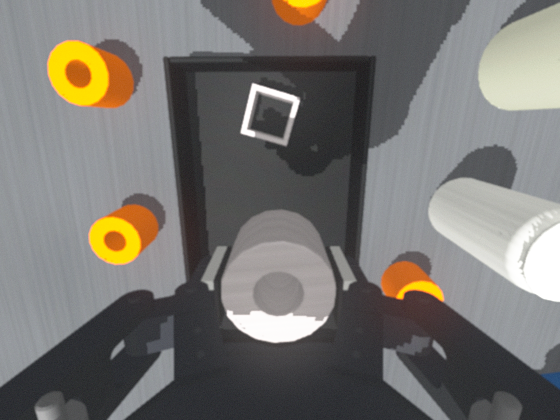

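```bash
python3 - <<'E'
from h import *
im,d,p=load('pics/w4.npz');W=cloud(d,p)
s=monitor.sense();R=Ro.from_euler('xyz',s['tcp_rot']).as_matrix()
g=cv2.cvtColor(im,cv2.COLOR_BGR2GRAY)
b=cv2.resize(im[200:345,210:350],None,fx=4,fy=4,interpolation=cv2.INTER_CUBIC);cv2.imwrite('pics/w4a.png',b)
T=lambda X:R.T@(X-s['eef_pos'])
print('bore',T(ray(279,291,p,196.9)))
# wrist-depth top-face points
k=(W[...,2]>191)&(W[...,2]<203);k[:,:215]=0;k[:,342:]=0;k[:235]=0;k[342:]=0
pts=(W[k]-s['eef_pos'])@R;print(k.sum(),pts.min(0),pts.max(0),np.percentile(pts,[2,98],axis=0))
E
```

```text
bore [  0.38373276  -2.90189804 -35.29627915]
8952 [-27.00675492 -25.9236854  -41.08802771] [ 26.94259726  23.94037439 -29.38118384] [[-24.58902359 -24.32274488 -39.35429031]
 [ 24.19646144  20.44730068 -30.36546592]]
```

View pics/w4a.png

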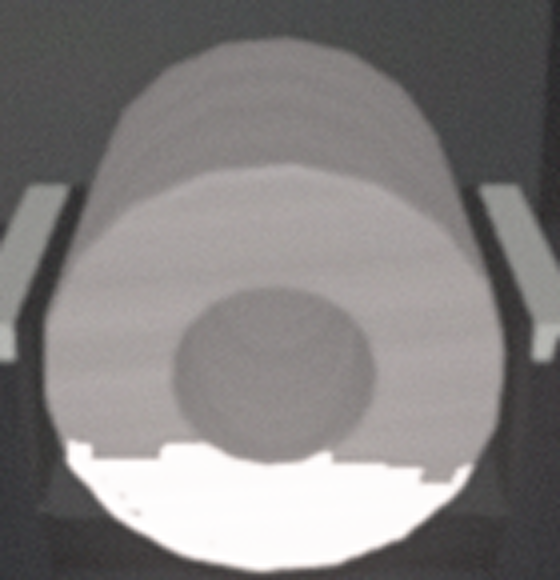

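```bash
python3 -c "
from h import *
dp([445,152,170],-0.24)"; python3 -m inch '[{"dp":[-23,-90,-10],"angular":[0,0,0.06],"fingers":255},{"dp":[-46,-180,-10],"angular":[0,0,0.12],"fingers":255},{"dp":[-70,-270,-10],"angular":[0,0,0.18],"fingers":255},{"dp":[-91,-376,-10],"angular":[0,0,0.268],"fingers":255},{"dp":[-91,-376,-10],"angular":[0,0,0.268],"fingers":255},{"dp":[-91,-376,-10],"angular":[0,0,0.268],"fingers":255},{"dp":[-91,-376,-10],"angular":[0,0,0.268],"fingers":255},{"dp":[-91,-376,-10],"angular":[0,0,0.268],"fingers":255},{"dp":[-91,-376,-10],"angular":[0,0,0.268],"fingers":255},{"dp":[-91,-376,-10],"angular":[0,0,0.268],"fingers":255},{"dp":[-91,-376,-10],"angular":[0,0,0.268],"fingers":255},{"dp":[-91,-376,-10],"angular":[0,0,0.268],"fingers":255}]'
python3 -m inch '[{"dp":[0,0,0],"angular":[0,0,0],"fingers":255},{"dp":[0,0,0],"angular":[0,0,0],"fingers":255},{"dp":[0,0,0],"angular":[0,0,0],"fingers":255},{"dp":[0,0,0],"angular":[0,0,0],"fingers":255}]'
python3 - <<'E'
from h import *
s=monitor.sense();print(s['eef_pos'],s['tcp_rot'],s['qvel'].max())
im,d,p=snap('wrist','w5')
E
```

```text
dp [ -90.7 -379.3   -7.7] ang [-0.0008  0.0027  0.269 ]
clock: 6.03
eef_pos: [445.0, 148.6, 172.3]
tcp_rot: [3.14, 0.002, -0.237]
contact_force: [0.6, 0.0, -0.5]
opening: 0.567
clock: 6.37
eef_pos: [446.0, 147.3, 173.2]
tcp_rot: [3.141, 0.0, -0.241]
contact_force: [-0.1, -0.6, -1.1]
opening: 0.564
[446.01782507 147.32000409 173.16029101] [ 3.14137304e+00  1.39718679e-04 -2.40680749e-01] 0.007066536106582796
```

View pics/w5.png

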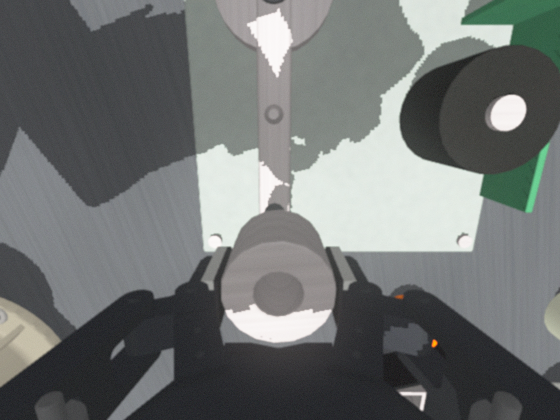

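The spindle shows as small rings around (274,114). The arm runs straight up the image, so the yaw is right.

```bash
python3 - <<'E'
from h import *
im,d,p=load('pics/w5.npz');W=cloud(d,p)
b=cv2.resize(im[85:145,244:304],None,fx=10,fy=10,interpolation=cv2.INTER_CUBIC);b=cv2.normalize(b,None,0,255,cv2.NORM_MINMAX);cv2.imwrite('pics/w5a.png',b)
print(np.round(W[113,268:281],1)[:, :], np.round(W[106:124,274,2],1))
E
```

```text
[[456.7 223.9  77.5]
 [457.4 223.7  77. ]
 [458.2 223.5  77.6]
 [459.  223.3  78.3]
 [459.7 223.2  77. ]
 [460.4 223.   77.2]
 [461.2 222.8  77.6]
 [462.  222.6  76.8]
 [462.7 222.5  76.4]
 [463.5 222.3  77.6]
 [464.2 222.1  75.6]
 [465.  222.   74.2]
 [465.8 221.9  71.4]] [71.1 72.5 76.1 76.8 76.3 76.5 77.3 77.6 77.1 77.4 78.2 77.7 76.4 75.1
 73.4 71.2 69.2 67.1]
```

View pics/w5a.png

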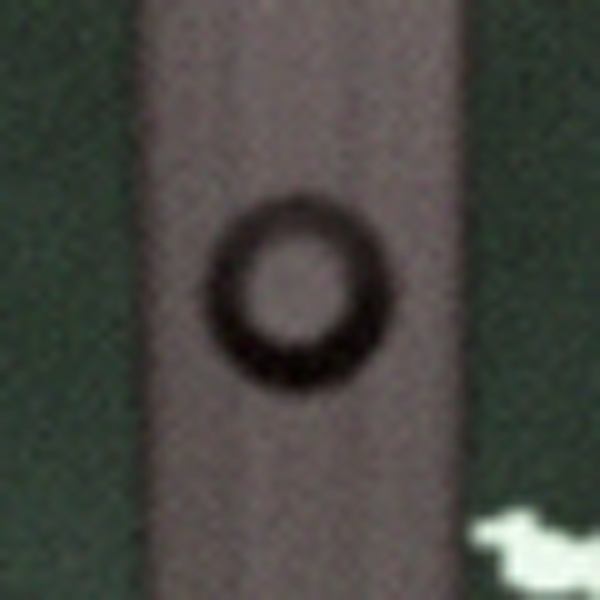

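```bash
python3 - <<'E'
from h import *
im,d,p=load('pics/w5.npz')
s=monitor.sense();R=Ro.from_euler('xyz',s['tcp_rot']).as_matrix()
t=ray(273.25,113.55,p,78);b=ray(273.75,114.05,p,66)
ro=ray(278.1,293,p,s['eef_pos'][2]+35)
print(t,b,ro)
print('move in tool', R.T@(t-ro), R.T@(b-ro), 'via eef offset',R.T@(t-s['eef_pos']))
E
```

```text
[460.54783496 222.54191248  78.        ] [460.72514083 222.39949724  66.        ] [446.61176224 149.22866639 208.22101883]
move in tool [ -3.91527218 -74.53511797 130.21423407] [ -3.70816429 -74.44017409 142.21422622] via eef offset [ -3.71425371 -76.36661386  95.21404265]
```

```bash
python3 -m inch '[{"dp":[-2,-35,0],"angular":[0,0,0],"fingers":255},{"dp":[-3.8,-65,0],"angular":[0,0,0],"fingers":255},{"dp":[-3.8,-74.4,0],"angular":[0,0,0],"fingers":255},{"dp":[-3.8,-74.4,25],"angular":[0,0,0],"fingers":255},{"dp":[-3.8,-74.4,50],"angular":[0,0,0],"fingers":255},{"dp":[-3.8,-74.4,70],"angular":[0,0,0],"fingers":255},{"dp":[-3.8,-74.4,76],"angular":[0,0,0],"fingers":255},{"dp":[-3.8,-74.4,76],"angular":[0,0,0],"fingers":255},{"dp":[-3.8,-74.4,76],"angular":[0,0,0],"fingers":255},{"dp":[-3.8,-74.4,76],"angular":[0,0,0],"fingers":255},{"dp":[-3.8,-74.4,76],"angular":[0,0,0],"fingers":255}]'
python3 - <<'E'
from h import *
s=monitor.sense();R=Ro.from_euler('xyz',s['tcp_rot']).as_matrix()
roller=s['eef_pos']+R@np.array([0,-1.9,0]); print(roller)
im,d,p=snap('wrist','w6'); snap('scene','s6')
print(R.T@(np.array([460.6,222.5,56.5])-roller))
E
```

```text
clock: 7.33
eef_pos: [460.6, 221.7, 98.6]
tcp_rot: [-3.14, -0.002, -0.239]
contact_force: [0.0, 0.2, -1.0]
opening: 0.569
[461.05003096 223.56757254  98.58402879]
[-0.25657953  1.20194885 42.08202947]
```

View pics/w6.png

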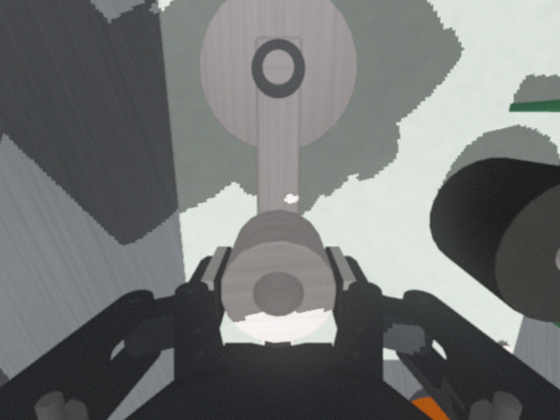

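```bash
python3 - <<'E'
from h import *
im,d,p=load('pics/w6.npz');W=cloud(d,p)
print(np.round(W[68,278],1), ray(278,68,p,58.5))
im,d,p=load('pics/s6.npz')
t=proj([460.6,222.5,78],p);print(t)
u,v=map(int,t);cv2.imwrite('pics/s6a.png',cv2.resize(im[v-45:v+45,u-55:u+55],None,fx=6,fy=6,interpolation=cv2.INTER_CUBIC))
E
```

```text
[484.3 319.   57.5] [484.30036566 318.88482654  58.5       ]
(np.float64(324.2815012663684), np.float64(166.26364974676358))
```

View pics/s6a.png

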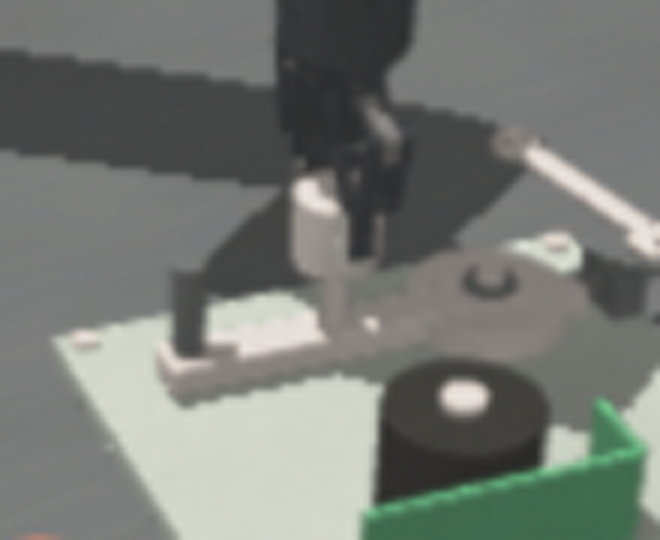

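```bash
python3 -m inch '[{"dp":[-0.2,1.3,5],"angular":[0,0,0],"fingers":255},{"dp":[-0.2,1.3,10],"angular":[0,0,0],"fingers":255},{"dp":[-0.2,1.3,15],"angular":[0,0,0],"fingers":255},{"dp":[-0.2,1.3,20],"angular":[0,0,0],"fingers":255},{"dp":[-0.2,1.3,22],"angular":[0,0,0],"fingers":255},{"dp":[-0.2,1.3,22],"angular":[0,0,0],"fingers":255},{"dp":[-0.2,1.3,22],"angular":[0,0,0],"fingers":255}]'
```

```text
clock: 8.02
eef_pos: [459.0, 220.2, 75.0]
tcp_rot: [3.141, 0.0, -0.239]
contact_force: [-0.0, -0.7, -1.7]
opening: 0.566
```

```bash
python3 -m inch '[{"dp":[0,0,4],"angular":[0,0,0],"fingers":255},{"dp":[0,0,8],"angular":[0,0,0],"fingers":255},{"dp":[0,0,12],"angular":[0,0,0],"fingers":255},{"dp":[0,0,14],"angular":[0,0,0],"fingers":255},{"dp":[0,0,14],"angular":[0,0,0],"fingers":255},{"dp":[0,0,14],"angular":[0,0,0],"fingers":255}]'
```

```text
clock: 8.52
eef_pos: [459.0, 220.2, 61.1]
tcp_rot: [3.141, 0.0, -0.239]
contact_force: [-0.3, -0.9, -1.5]
opening: 0.567
```

```bash
python3 -m inch '[{"dp":[0,0,1],"angular":[0,0,0],"fingers":255},{"dp":[0,0,2],"angular":[0,0,0],"fingers":255},{"dp":[0,0,3],"angular":[0,0,0],"fingers":255},{"dp":[0,0,3],"angular":[0,0,0],"fingers":255},{"dp":[0,0,3],"angular":[0,0,0],"fingers":255}]'
```

```text
clock: 8.93
eef_pos: [459.1, 220.2, 58.3]
tcp_rot: [3.142, 0.0, -0.239]
contact_force: [-0.3, -0.5, -0.6]
opening: 0.57
```

```bash
python3 -m inch '[{"dp":[0,0,0.7],"angular":[0,0,0],"fingers":255},{"dp":[0,0,1.4],"angular":[0,0,0],"fingers":255},{"dp":[0,0,1.5],"angular":[0,0,0],"fingers":255},{"dp":[0,0,1.5],"angular":[0,0,0],"fingers":255}]'
```

```text
clock: 9.27
eef_pos: [459.1, 220.2, 56.7]
tcp_rot: [3.142, 0.0, -0.239]
contact_force: [-0.1, 0.4, -0.9]
opening: 0.564
```

```bash
python3 -m inch '[{"dp":[0,0,0.7],"angular":[0,0,0],"fingers":255},{"dp":[0,0,1.4],"angular":[0,0,0],"fingers":255},{"dp":[0,0,1.5],"angular":[0,0,0],"fingers":255},{"dp":[0,0,1.5],"angular":[0,0,0],"fingers":255}]'
```

```text
clock: 9.6
eef_pos: [459.3, 220.3, 55.9]
tcp_rot: [-3.141, -0.0, -0.239]
contact_force: [-1.4, -0.6, 8.3]
opening: 0.571
```

It is seated: 8 N upward at the expected height. Releasing.

```bash
python3 -m inch '[{"dp":[0,0,0],"angular":[0,0,0],"fingers":60},{"dp":[0,0,0],"angular":[0,0,0],"fingers":0},{"dp":[0,0,0],"angular":[0,0,0],"fingers":0},{"dp":[0,0,0],"angular":[0,0,0],"fingers":0},{"dp":[0,0,0],"angular":[0,0,0],"fingers":0},{"dp":[0,0,0],"angular":[0,0,0],"fingers":0},{"dp":[0,0,0],"angular":[0,0,0],"fingers":0},{"dp":[0,0,0],"angular":[0,0,0],"fingers":0}]' 
python3 -m inch '[{"dp":[0,0,-20],"angular":[0,0,0],"fingers":0},{"dp":[0,0,-50],"angular":[0,0,0],"fingers":0},{"dp":[0,0,-80],"angular":[0,0,0],"fingers":0},{"dp":[0,0,-110],"angular":[0,0,0],"fingers":0},{"dp":[0,30,-110],"angular":[0,0,0],"fingers":0},{"dp":[0,55,-110],"angular":[0,0,0],"fingers":0},{"dp":[0,55,-110],"angular":[0,0,0],"fingers":0},{"dp":[0,55,-110],"angular":[0,0,0],"fingers":0},{"dp":[0,55,-110],"angular":[0,0,0],"fingers":0},{"dp":[0,55,-110],"angular":[0,0,0],"fingers":0}]' 
python3 - <<'E'
from h import *
snap('wrist','w7')
E
```

```text
clock: 10.27
eef_pos: [459.2, 220.3, 55.2]
tcp_rot: [3.142, 0.0, -0.239]
contact_force: [0.5, -0.6, -0.6]
opening: 1.001
clock: 11.1
eef_pos: [446.5, 167.4, 165.2]
tcp_rot: [-3.141, -0.0, -0.239]
contact_force: [-0.4, 0.5, 0.6]
opening: 0.996
```

View pics/w7.png

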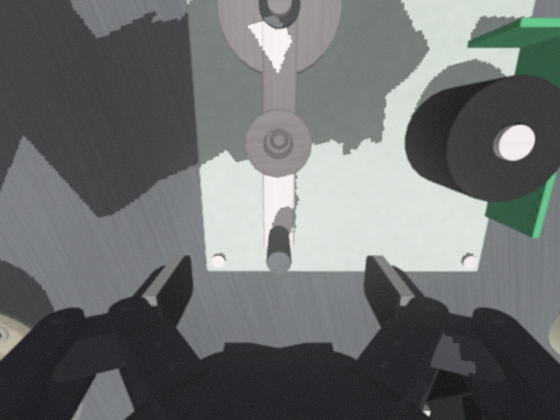

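The roller is on the spindle, which shows inside its bore at (278,142). The handle top is at about (279,264).

```bash
python3 - <<'E'
from h import *
im,d,p=load('pics/w7.npz');W=cloud(d,p)
ring=[W[v,u,2] for u,v in[(255,142),(300,142),(278,120),(278,165),(262,127),(295,160)]];print('roller top z',np.round(ring,1), W[142,278,2])
print(ray(278,141,p,91),'handle',ray(279,264,p,106),W[264,279])
h=ray(279,264,p,106)
dp([h[0],h[1],62],-0.24)
E
```

```text
roller top z [91.1 89.5 90.  89.7 89.7 90.5] 77.05613565017701
[459.99579111 222.91824248  91.        ] handle [439.38217371 134.56266671 106.        ] [439.15176994 133.5867191  104.06914725]
dp [  0.9  33.7 103.1] ang [-0.0001  0.      0.0015]
```

```bash
python3 -m inch '[{"dp":[0.5,33.7,0],"angular":[0,0,0],"fingers":0},{"dp":[0.5,33.7,25],"angular":[0,0,0],"fingers":0},{"dp":[0.5,33.7,50],"angular":[0,0,0],"fingers":0},{"dp":[0.5,33.7,75],"angular":[0,0,0],"fingers":0},{"dp":[0.5,33.7,95],"angular":[0,0,0],"fingers":0},{"dp":[0.5,33.7,102],"angular":[0,0,0],"fingers":0},{"dp":[0.5,33.7,102],"angular":[0,0,0],"fingers":0},{"dp":[0.5,33.7,102],"angular":[0,0,0],"fingers":0},{"dp":[0.5,33.7,102],"angular":[0,0,0],"fingers":0}]' 40
python3 - <<'E'
from h import *
dp([438.9,134.4,62],-0.24); snap('wrist','w8')
E
```

```text
clock: 11.9
eef_pos: [439.5, 134.4, 64.2]
tcp_rot: [-3.141, -0.001, -0.239]
contact_force: [-0.1, -0.1, -0.1]
opening: 1.002
dp [-0.6  0.2  2.2] ang [-0.0008 -0.0013  0.0014]
```

View pics/w8.png

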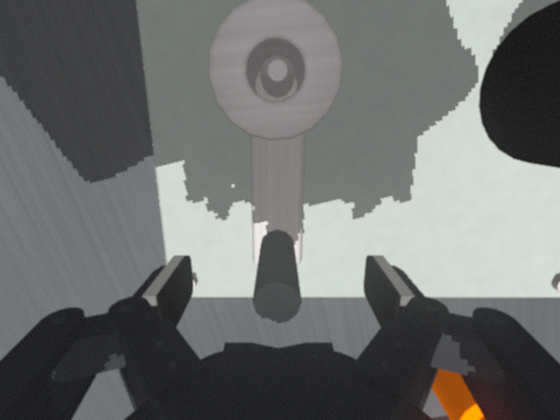

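The handle (277,298) is centred between the open fingers. Closing on it.

```bash
python3 -m inch '[{"dp":[0,0,0],"angular":[0,0,0],"fingers":120},{"dp":[0,0,0],"angular":[0,0,0],"fingers":200},{"dp":[0,0,0],"angular":[0,0,0],"fingers":255},{"dp":[0,0,0],"angular":[0,0,0],"fingers":255},{"dp":[0,0,0],"angular":[0,0,0],"fingers":255},{"dp":[0,0,0],"angular":[0,0,0],"fingers":255},{"dp":[0,0,0],"angular":[0,0,0],"fingers":255},{"dp":[0,0,0],"angular":[0,0,0],"fingers":255},{"dp":[0,0,0],"angular":[0,0,0],"fingers":255},{"dp":[0,0,0],"angular":[0,0,0],"fingers":255}]' 40
python3 -c "
import numpy as np
for t in np.arange(.03,.49,.03): print(round(t,2),np.round([190*np.sin(t),-190*(1-np.cos(t))],1))"
```

```text
clock: 12.78
eef_pos: [438.8, 133.9, 63.5]
tcp_rot: [-3.142, -0.0, -0.239]
contact_force: [0.1, -0.6, 5.8]
opening: 0.222
0.03 [ 5.7 -0.1]
0.06 [11.4 -0.3]
0.09 [17.1 -0.8]
0.12 [22.7 -1.4]
0.15 [28.4 -2.1]
0.18 [34.  -3.1]
0.21 [39.6 -4.2]
0.24 [45.2 -5.4]
0.27 [50.7 -6.9]
0.3 [56.1 -8.5]
0.33 [ 61.6 -10.3]
0.36 [ 66.9 -12.2]
0.39 [ 72.2 -14.3]
0.42 [ 77.5 -16.5]
0.45 [ 82.6 -18.9]
0.48 [ 87.7 -21.5]
```

```bash
python3 -m inch '[{"dp":[5.7,-0.1,0],"angular":[0,0,-0.03],"fingers":255},{"dp":[11.4,-0.3,0],"angular":[0,0,-0.06],"fingers":255},{"dp":[17.1,-0.8,0],"angular":[0,0,-0.09],"fingers":255},{"dp":[22.7,-1.4,0],"angular":[0,0,-0.12],"fingers":255},{"dp":[28.4,-2.1,0],"angular":[0,0,-0.15],"fingers":255},{"dp":[34,-3.1,0],"angular":[0,0,-0.18],"fingers":255},{"dp":[39.6,-4.2,0],"angular":[0,0,-0.21],"fingers":255},{"dp":[45.2,-5.4,0],"angular":[0,0,-0.24],"fingers":255},{"dp":[45.2,-5.4,0],"angular":[0,0,-0.24],"fingers":255},{"dp":[45.2,-5.4,0],"angular":[0,0,-0.24],"fingers":255}]'
python3 -c "
from h import *
snap('wrist','w9')"
```

```text
clock: 13.62
eef_pos: [482.8, 128.3, 63.4]
tcp_rot: [3.141, 0.002, 0.001]
contact_force: [-6.4, -0.3, 10.9]
opening: 0.225
```

View pics/w9.png

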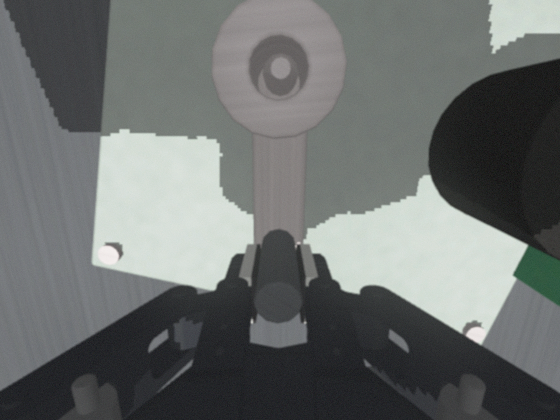

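The arm follows and the push force is about 6.4 N. The handle at (278,295) is held squarely and the roller has stayed in place. Continuing past the click.

```bash
python3 -m inch '[{"dp":[5.7,-0.1,0],"angular":[0,0,-0.03],"fingers":255},{"dp":[11.4,-0.3,0],"angular":[0,0,-0.06],"fingers":255},{"dp":[17.1,-0.8,0],"angular":[0,0,-0.09],"fingers":255},{"dp":[22.7,-1.4,0],"angular":[0,0,-0.12],"fingers":255},{"dp":[28.4,-2.1,0],"angular":[0,0,-0.15],"fingers":255},{"dp":[34,-3.1,0],"angular":[0,0,-0.18],"fingers":255},{"dp":[39.6,-4.2,0],"angular":[0,0,-0.21],"fingers":255},{"dp":[45.2,-5.4,0],"angular":[0,0,-0.24],"fingers":255},{"dp":[45.2,-5.4,0],"angular":[0,0,-0.24],"fingers":255},{"dp":[45.2,-5.4,0],"angular":[0,0,-0.24],"fingers":255},{"dp":[45.2,-5.4,0],"angular":[0,0,-0.24],"fingers":255},{"dp":[45.2,-5.4,0],"angular":[0,0,-0.24],"fingers":255}]'
python3 - <<'E'
from h import *
s=monitor.sense();e=s['eef_pos'];pv=np.array([484.2,318.9])
v=e[:2]-pv;print('r',np.linalg.norm(v),'theta',np.arctan2(v[0],-v[1])+.24,s['contact_force'])
snap('wrist','w10');snap('top','t10')
im,d,p=load('pics/t10.npz');cv2.imwrite('pics/t10a.png',cv2.resize(im[150:270,160:280],None,fx=5,fy=5,interpolation=cv2.INTER_CUBIC))
E
```

```text
clock: 14.67
eef_pos: [526.4, 133.2, 63.2]
tcp_rot: [3.141, 0.005, 0.241]
contact_force: [-10.3, -3.3, 14.4]
opening: 0.227
r 190.43267452474257 theta 0.4634828557449186 [-10.31761865  -3.25298704  14.38431812]
```

View pics/w10.png

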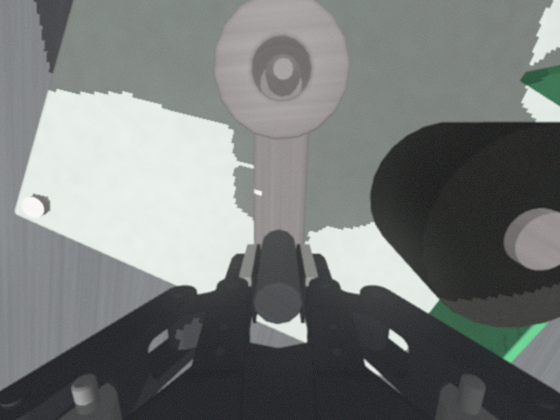

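View pics/t10a.png

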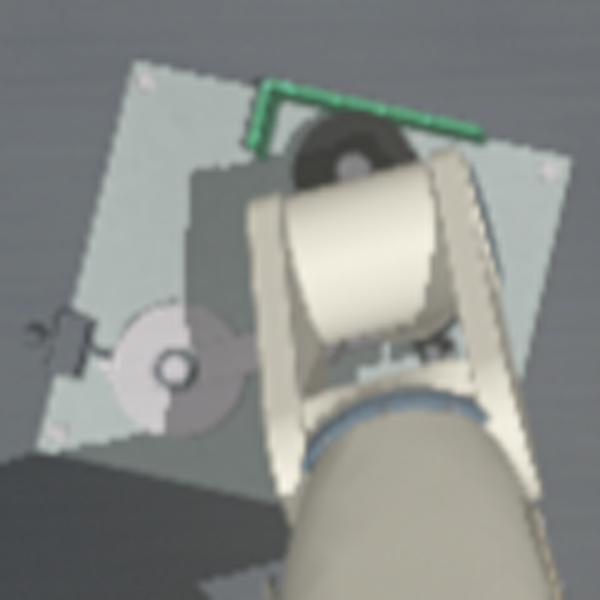

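```bash
python3 - <<'E'
from h import *
im,d,p=load('pics/w10.npz');pv=np.array([484.2,318.9])
s0=ray(283,69,p,78);h=ray(278,302,p,106)
for n,q in(('sp',s0),('h',h)):
    v=q[:2]-pv;print(n,q,np.linalg.norm(v),np.arctan2(v[0],-v[1])+.24)
# pawl zoom, before/after
a=[cv2.resize(load(f)[0][195:240,160:205],None,fx=8,fy=8,interpolation=cv2.INTER_CUBIC) for f in('pics/top0.npz','pics/t10.npz')]
cv2.imwrite('pics/pawl.png',np.hstack(a))
E
```

```text
sp [506.38498902 221.79163516  78.        ] 99.61028190241684 0.4646014723798205
h [525.70954774 136.11581214 106.        ] 187.43826153495272 0.4633084945922511
```

View pics/pawl.png

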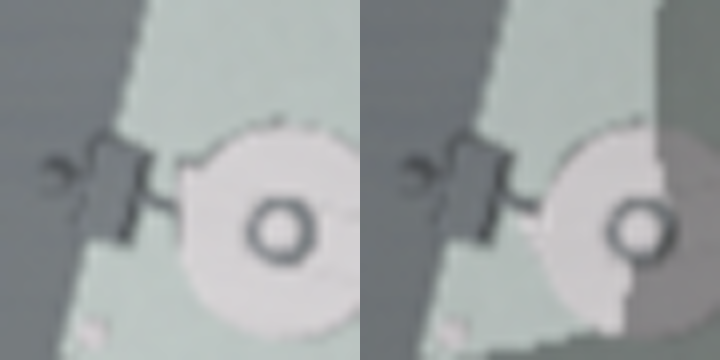

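Both angle estimates give about 0.464 rad. The pawl tip is back to its home length, with the tooth now below it. I'll add a small margin and settle.

```bash
python3 -m inch '[{"dp":[1.5,0,0],"angular":[0,0,-0.008],"fingers":255},{"dp":[3,0,0],"angular":[0,0,-0.016],"fingers":255},{"dp":[3,0,0],"angular":[0,0,-0.016],"fingers":255},{"dp":[3,0,0],"angular":[0,0,-0.016],"fingers":255},{"dp":[3,0,0],"angular":[0,0,-0.016],"fingers":255},{"dp":[3,0,0],"angular":[0,0,-0.016],"fingers":255},{"dp":[3,0,0],"angular":[0,0,-0.016],"fingers":255},{"dp":[3,0,0],"angular":[0,0,-0.016],"fingers":255},{"dp":[3,0,0],"angular":[0,0,-0.016],"fingers":255}]'
python3 - <<'E'
from h import *
s=monitor.sense();e=s['eef_pos'];pv=np.array([484.2,318.9])
v=e[:2]-pv;print('r',np.linalg.norm(v),'theta',np.arctan2(v[0],-v[1])+.24,s['contact_force'])
snap('wrist','w11');im,d,p=snap('scene','s11');W=cloud(*load('pics/w11.npz')[1:]);print('roller top',W[30,282],W[110,250],W[110,315])
t=proj([485,225,78],p);u,v=map(int,t);cv2.imwrite('pics/s11a.png',cv2.resize(im[v-50:v+50,u-65:u+65],None,fx=6,fy=6,interpolation=cv2.INTER_CUBIC))
E
```

```text
clock: 15.52
eef_pos: [529.3, 133.8, 63.2]
tcp_rot: [3.141, 0.005, 0.257]
contact_force: [-9.8, -4.4, 14.2]
opening: 0.228
r 190.47371303734622 theta 0.4789263265223944 [-9.779995   -4.44965263 14.19659555]
roller top [504.6112984  232.29370566  89.62085714] [499.81592174 203.55725766  89.06169175] [523.37278943 209.71782492  90.64516665]
```

View pics/s11a.png

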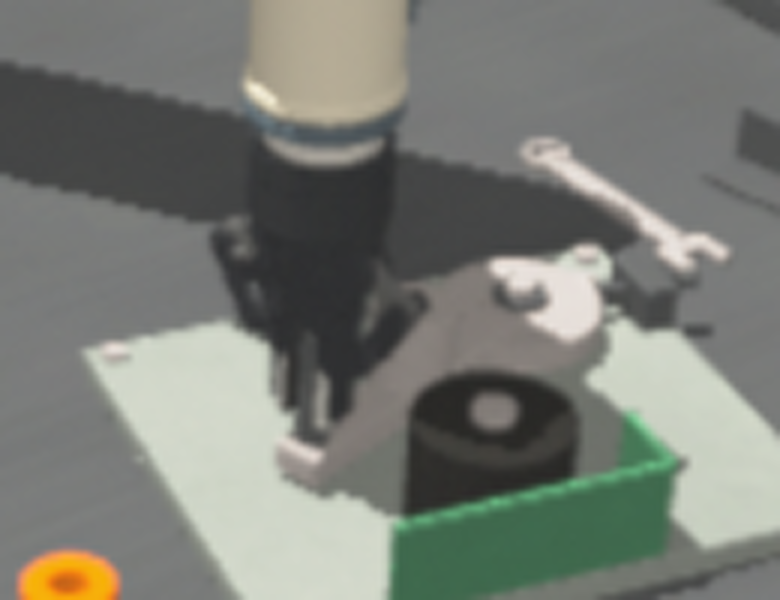

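View pics/s11.png

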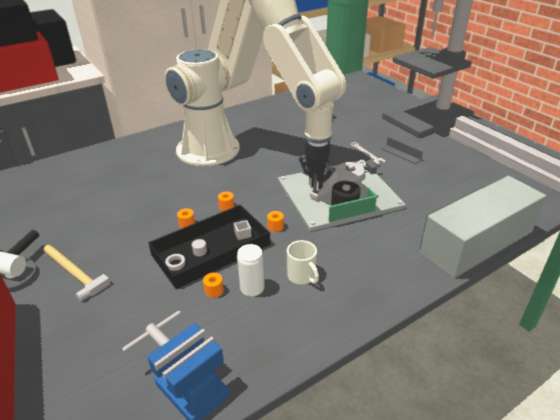

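The scene view shows the gripper on the handle at (318,190) with the arm swung back and the drum clear of it. The other three parts are still in the bin and the rest of the bench is untouched. Roller top at about 90 mm, so it is seated. The gripper is carrying about 10.7 N sideways. Handing in.

```bash
python3 -c "
from rig import sign_off
print(sign_off())"
```

```text
the job is handed in; nothing more can be done
None
```

I set the idler roller on the spindle and let go of it. I then gripped the handle and pushed the tensioner arm past the click, and handed in at about 15.6 s of the 51 s allowed with the gripper still holding it there.

- **Roller:** After release its top measured 89.5–91 mm above the bench, against an expected 91 mm. It was still 89–91 mm after the push, so it is fully down and level.
- **Tensioner arm:** The last gripper position puts it at about 0.48 rad, beyond the click at about 0.42. Just before the final nudge, the spindle and handle seen in the wrist view both gave 0.46 rad, matching the gripper position then.
- **Pawl:** In the top view, before the final nudge, the pawl tip was back to its home length with the tooth past it. I judged this from a coarse picture, as I had no direct pawl reading.
- **Spring load:** The gripper carries about 10.7 N sideways, which matches the spring at that angle. There is also about 14 N upward on the tool, which I put down to the pads swinging forward as they closed. It stayed within the limits.
- **Rest of the bench:** In the last scene picture the collar, plug and square tube are still in the bin and nothing else looks moved.

No check failed. The pose readings varied by 1–2 mm between calls while the arm was settling.

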